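# Make up the cap inspection kit

## Robot

A 7-joint arm with a two-finger parallel gripper is mounted at the origin on a cart in front of the work surface, level with it; the furniture and walls round the work are solid. World frame = base frame: x ahead of the robot, y to its left, z up, the work surface at z = 0. Lengths are in m, angles in rad, forces in N, time in s.
With the tool pointing down it reaches from about 0.375 to 0.925 m from the base axis. Payload 3.1 kg.
Tool frame: the origin (TCP) lies at the centre of the arm's flange, where the gripper is bolted on; the fingertips stand 173 mm ahead of it and the grasp point (between the pads) lies 155 mm ahead of it; z points along the fingers, y is the line along which they close (so a half turn about z gives the same grasp; the last joint's range is limited). The gripper opens to 85 mm and grips with 20 to 120 N. Pads are 22 mm wide; open, the fingers measure 114 mm over their backs; the gripper's body (76 mm by 85 mm) begins 54 mm behind the grasp point. The pads swing forward as they close: fully open they stand 13 mm farther back than shut.
Start: joints at [1.154, 0.383, 0.044, 1.598, -0.018, 1.161, -0.05], TCP at [0.204, -0.617, 0.405] pointing down, gripper open.
Joint ranges: [-2.61, 2.61], [-0.41, 2.15], [-1.48, 1.57], [0, 2.5], [-1.57, 4.71], [0.05, 1.97], [-2.85, 2.85]. Speed limits (rad/s): [2.79, 2.79, 3.14, 3.14, 3.14, 3.14, 3.14].

## Interface

Orientations are given as a 3x3 rotation matrix whose columns are the frame's x, y, z axes.
In Python, from workcell import arm gives the robot as it stands.
- The arm moves only by the tool play_rows, never from a script. Its argument "commands" is a list of rows, each an object with "offset": the shift along the tool's x, y, z normalised to -1 to 1, where 1 is 0.1 m, a list of three; "twist": the turn, a rotation vector about the tool's x, y, z normalised to -1 to 1, where 1 is 90 degrees, a list of three. In form: [{"offset": [x, y, z], "twist": [ax, ay, az]}, ...]. A call has 1 to 20 rows; each row is the pose to reach, as a shift and turn from the pose commanded when the call began, along the tool's axes at that moment; what a row does not reach only later rows make up. A row lasts 1/12 s, in which the tool goes at most 41.7 mm and 7.16 degrees, less where a joint would pass 70% of its speed; a pose out of reach is approached as far as the arm can. A call with a number of a shift or a turn outside -1 to 1 is refused whole. A call with a gripper value outside its range is refused whole. "gripper" is the opening in per cent of the stroke, from 0 (shut) to 100 (fully open), set as the call begins (left out, the last holds). The fingers move at their own pace and stop on an object; the grip force is fixed at half the most. Time passes only in rows, so rows that repeat a pose let the fingers close. It gives the time, the measured TCP pose, the force, the opening and the grip force at its end, in the units of the state.
- arm.read_state(): the state, without advancing time (a new reading comes with each control period).
- arm.snapshot(name): name is "scene" or "top"; returns (picture, depth): 480x640x3 uint8, red, green, blue; 480x640 float32, m along the optical axis (not along the pixel's ray), 0 where there is no reading.
- arm.camera_model(name): a dict with "camera_matrix" (3x3 intrinsics, pixels), "dist" ([k1, k2, p1, p2, k3] as OpenCV has them; the pictures are not rectified), "origin" and "rotation" of the camera in the world. Camera axes: x right, y down, z forward; pixel columns grow to the right and rows downward; lengths in m; the calibration is good to about 2 mm. A picture is of the moment at which its call begins. camera_model takes no time and is no camera call.
- arm.job_done(): hands the job in; it is judged then, once.
Trained networks look in the newest picture that a camera, given by its name, has taken for a name from the list of things; names that differ only in an ending like _2 or _b are one class to them, and where a whole thing is asked for, a point or a joint stands for the part that bears it (a point fixed in the world has none). Each returns a list of dicts, best first, with "p" (0 to 1); they miss things now and then, are a little off and sometimes report something else, mostly with a low value. They report only what shows in the picture. A call takes as long as a camera call. They do not tell look-alikes from the thing itself.
- arm.regions_of(thing, camera): "mask" (480x640 bool, what is visible of it) and "location" ([column, row] in pixels, amid what is visible of it).
- arm.pinpoint(thing, camera): "location" ([column, row] in pixels: a listed point, or the origin of a listed thing).
The state is a dict: "time": time; "qpos": joint angles; "joint_vel": joint speeds; "tau": joint torques, N m; "tcp_pos": TCP position; "tcp_rot": TCP orientation; "wrist_force": force on the tool from outside, world axes, zero at the start; "moment": the same for the moment, N m; "width": finger opening in m; "gripper_force": force on a finger pad.
Only numpy, scipy, OpenCV 4.12 (cv2) and the standard library are available. Lean on these libraries where they do the work, as an engineer would, in place of code of your own. Each camera call takes 0.05 s, during which the arm holds its last target. There are 200 camera calls.

## Task

Make up the inspection kit in the grey kit tray: stand the two red caps upright in the wells with red floors, one in each, stand the black loupe upright in the well with the black floor, and lay the plug gauge lengthwise in the long channel, all lying fully down in their wells. The white cap and the red marker do not belong to the kit: leave them where they are on the bench. Let go of everything.

Things in the scene. Friction and masses are not known exactly. Their poses are not given: they have to be found in the camera images.
- red_cap_1_mid (a point): Red screw cap standing upright: knurled skirt 36 mm across and 17 mm tall, nozzle 16 mm across above it, 34 mm tall in all, about 20 g. The point is on its axis, 17 mm above its underside; z up. The two red caps are alike and may go in either red-floored well.
- red_cap_2_mid (a point): The other red cap, same shape and size, point and axes as red_cap_1_mid.
- eye_loupe_mid (a point): Black loupe (magnifier barrel) standing upright, 39 mm across and 37 mm tall with slightly narrower waist, 40 g. The point is on its axis, 18.5 mm above its underside; z up.
- gauge_mid (a point): Plug gauge lying flat: slim bar 91 mm long, 11 to 13 mm wide, 11 mm tall, steel-grey hexagonal handle with pale ends and one small red ring, 30 g. The point is its centre, 5.5 mm above its underside; y runs along its length, z up. Either end may point either way in the channel.
- kit_tray_channel (a point): Fixed grey kit tray, 135 x 205 mm, top 10 mm above the bench, lips 4 mm higher at both ends of its length. In it a white-floored channel 112 x 36 mm, 4 mm deep. Point: centre of the channel floor, 6 mm above the bench; y along channel and tray, x across, towards the row of 3 round wells (centres at x = 65 mm, y = -66, 0, 66 mm). Tray yaw within 0.35 rad.
- red_pad_1_top (a point): Red well floor. Fixed disc, 54 mm across: the floor of one of the three round wells (55 mm) of the grey kit tray, whose top stands 4 mm above the disc. Which well has which colour varies. The point is the centre of the disc's upper face, 6 mm above the bench; z up.
- red_pad_2_top (a point): The other red well floor. Fixed disc, 54 mm across: the floor of one of the three round wells (55 mm) of the grey kit tray, whose top stands 4 mm above the disc. Which well has which colour varies. The point is the centre of the disc's upper face, 6 mm above the bench; z up.
- black_pad_top (a point): Black well floor. Fixed disc, 54 mm across: the floor of one of the three round wells (55 mm) of the grey kit tray, whose top stands 4 mm above the disc. Which well has which colour varies. The point is the centre of the disc's upper face, 6 mm above the bench; z up.
- white_cap_mid (a point): Look-alike, stays where it is (within 15 mm): white screw cap standing upright: knurled skirt 36 mm across and 17 mm tall, nozzle 16 mm across above it, 34 mm tall in all, about 20 g. The point is on its axis, 17 mm above its underside; z up. 
- red_marker_mid (a point): Look-alike, stays where it is (within 15 mm): felt marker, white barrel with a bright red cap over nearly half of its length, 130 mm long, 14 mm wide, 15 mm tall, lying flat. The point is its centre, half-way up; y runs along its length.
Things that resemble listed ones, but are neither listed nor needed, are in the scene too. What is shaped like the part that bears red_cap_1_mid but blue is not meant.

How it is judged:
At the end, for the whole second after the job is handed in: Red caps upright on the two red well floors, loupe upright on the black one: within 13 mm of centre, 0.1 rad, fully down (2 mm). Gauge down in the channel, within 14 mm of its centre and 0.3 rad of its direction. White cap and red marker within 15 mm of where they started. All released ((((horizontal distance between red_cap_1_mid and red_pad_1_top below 0.013 m and z of red_cap_1_mid in the frame of red_pad_1_top between 0.014 and 0.0192 m and angle between red_cap_1_mid's own z axis and vertical below 0.1 rad) and (horizontal distance between red_cap_2_mid and red_pad_2_top below 0.013 m and z of red_cap_2_mid in the frame of red_pad_2_top between 0.014 and 0.0192 m and angle between red_cap_2_mid's own z axis and vertical below 0.1 rad)) or ((horizontal distance between red_cap_1_mid and red_pad_2_top below 0.013 m and z of red_cap_1_mid in the frame of red_pad_2_top between 0.014 and 0.0192 m and angle between red_cap_1_mid's own z axis and vertical below 0.1 rad) and (horizontal distance between red_cap_2_mid and red_pad_1_top below 0.013 m and z of red_cap_2_mid in the frame of red_pad_1_top between 0.014 and 0.0192 m and angle between red_cap_2_mid's own z axis and vertical below 0.1 rad))) and horizontal distance between eye_loupe_mid and black_pad_top below 0.013 m and z of eye_loupe_mid in the frame of black_pad_top between 0.0155 and 0.0207 m and angle between eye_loupe_mid's own z axis and vertical below 0.1 rad and x of gauge_mid in the frame of kit_tray_channel between -0.014 and 0.014 m and y of gauge_mid in the frame of kit_tray_channel between -0.014 and 0.014 m and z of gauge_mid in the frame of kit_tray_channel between 0.003 and 0.0078 m and angle between the y axis of gauge_mid and the y axis of kit_tray_channel, either way round below 0.3 rad and distance of each of white_cap_mid, red_marker_mid from where it was at the start of the episode below 0.015 m); the robot touches nothing.
It fails at once if the white cap was moved more than 15 mm (distance of white_cap_mid from where it was at the start of the episode above 0.015 m).
It fails at once if the red marker was moved more than 15 mm (distance of red_marker_mid from where it was at the start of the episode above 0.015 m).
It also fails if it takes over 141 s, if anything falls off the work surface, if the arm or the gripper's body presses on something with over 40 N, if the wrist force passes 120 N, or if a joint passes its speed limit or range.

## Working session

There is one attempt and no reset: what is moved stays moved. The work goes in short steps, Python scripts to look and compute and a tool call to move; the robot and the scene stay as the last step left them, time stands still between calls to the robot, and variables do not carry over. Pictures are saved under pics/ and viewed, at most 14 in all, crops included, and the job is handed in when it is done.

Besides the shell and the picture viewer there is one more tool, called after "Call:" as a command line: name --argument value ..., lists and objects as JSON in quotes. play_rows: Moves the arm, as the interface text tells. Scaled input: -1 to 1 covers 0.1 m each way for a shift and 90 degrees each way for a turn. Its arguments: {"type":"object","properties":{"commands":{"type":"array","items":{"type":"object","properties":{"offset":{"type":"array","items":{"type":"number","minimum":-1,"maximum":1}},"twist":{"type":"array","items":{"type":"number","minimum":-1,"maximum":1}}}}},"gripper":{"type":"number"}},"required":["commands"]}

```bash
mkdir -p pics; ls; cat > h.py <<'E'
import numpy as np, cv2
from workcell import arm
def snap(c,name):
    p,d=arm.snapshot(c); cv2.imwrite(f'pics/{name}.png',p[:,:,::-1]); np.save(f'{c}_d.npy',d); np.save(f'{c}_p.npy',p); return p,d
def ray(c,uv):
    m=arm.camera_model(c)
    n=cv2.undistortPoints(np.array([[uv]],float),np.array(m['camera_matrix']),np.array(m['dist']))[0,0]
    R=np.array(m['rotation']); return np.array(m['origin']),R@np.array([n[0],n[1],1.])
def atz(c,uv,z):
    o,r=ray(c,uv); return o+r*(z-o[2])/r[2]
def byd(c,uv,d):
    o,r=ray(c,uv); return o+r*d[int(uv[1]),int(uv[0])]
E
python3 - <<'E'
from h import *
for c in('scene','top'):
    p,d=snap(c,c+'0'); m=arm.camera_model(c); print(c,m['origin'],np.round(m['rotation'],2).tolist(),m['camera_matrix'][0][0])
zs=dict(red_cap_1_mid=.017,eye_loupe_mid=.0185,gauge_mid=.0055,kit_tray_channel=.006,red_pad_1_top=.006,black_pad_top=.006,white_cap_mid=.017,red_marker_mid=.0075)
for n,z in zs.items():
  for c in('top','scene'):
    for r in arm.pinpoint(n,c): print(n,c,np.round(r['location']),round(r['p'],2),np.round(atz(c,r['location'],z)[:2],4))
print(arm.read_state())
E
```

```text
pics
scene [0.07247301 0.81724237 1.01771837] [[-0.87, -0.34, 0.36], [-0.49, 0.62, -0.61], [-0.01, -0.71, -0.7]] 590.0936959668844
top [ 4.87277663e-01 -7.69657917e-04  1.35696937e+00] [[-0.02, -1.0, 0.05], [-1.0, 0.02, -0.03], [0.02, -0.05, -1.0]] 620.6996178882106
red_cap_1_mid top [370. 260.] 0.67 [ 0.5246 -0.1299]
red_cap_1_mid top [208. 197.] 0.67 [0.6691 0.2165]
red_cap_1_mid top [260. 197.] 0.5 [0.6661 0.1047]
red_cap_1_mid scene [216. 304.] 0.81 [0.6761 0.2122]
red_cap_1_mid scene [346. 230.] 0.74 [ 0.5335 -0.1302]
eye_loupe_mid top [462. 254.] 0.69 [ 0.5328 -0.33  ]
eye_loupe_mid scene [380. 184.] 0.51 [ 0.5359 -0.3332]
gauge_mid top [414. 271.] 0.69 [ 0.4975 -0.2263]
gauge_mid scene [346. 266.] 0.67 [ 0.4827 -0.0325]
kit_tray_channel top [228. 280.] 0.77 [0.4882 0.1777]
kit_tray_channel scene [296. 327.] 0.93 [0.4947 0.1756]
red_pad_1_top top [187. 262.] 0.93 [0.5289 0.2664]
red_pad_1_top scene [259. 350.] 0.83 [0.5308 0.2627]
black_pad_top top [248. 244.] 0.74 [0.5653 0.1339]
black_pad_top scene [273. 298.] 0.61 [0.5799 0.1309]
white_cap_mid top [371. 291.] 0.56 [ 0.4568 -
[... 369 characters left out ...]
rray([ 4.64405044e-04,  2.12503486e-04, -5.88580244e-04,  2.43612941e-05,
       -2.42977883e-04,  7.84300396e-04,  2.45288570e-04]), 'tau': array([-1.54551326e-04, -4.33434677e+01,  1.02286667e+00, -2.49924409e+01,
        1.04607287e-02,  1.62715867e-03,  1.03078186e-06]), 'tcp_pos': array([ 0.20373477, -0.61724829,  0.40470182]), 'tcp_rot': array([[ 9.49605579e-01,  3.13447352e-01,  4.61304920e-05],
       [ 3.13447354e-01, -9.49605579e-01, -2.13339967e-05],
       [ 3.71186878e-05,  3.47183630e-05, -9.99999999e-01]]), 'wrist_force': array([ 0.7857981 ,  0.14384815, -0.64145726]), 'moment': array([-0.02157531,  0.01627415,  0.01465937]), 'gripper_force': 0.0, 'width': 0.08553928549264314}
```

View pics/top0.png

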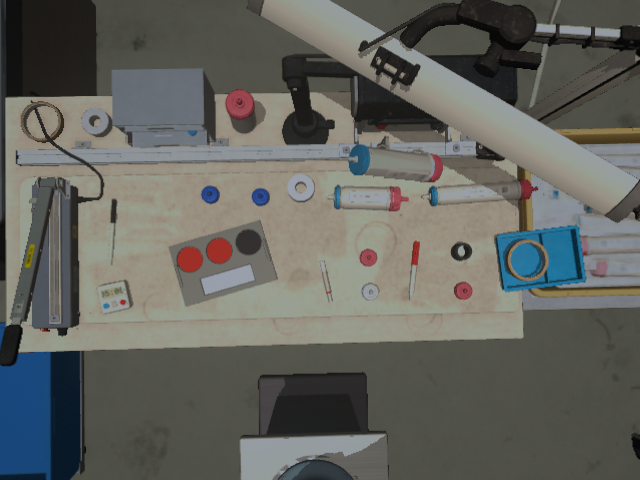

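View pics/scene0.png

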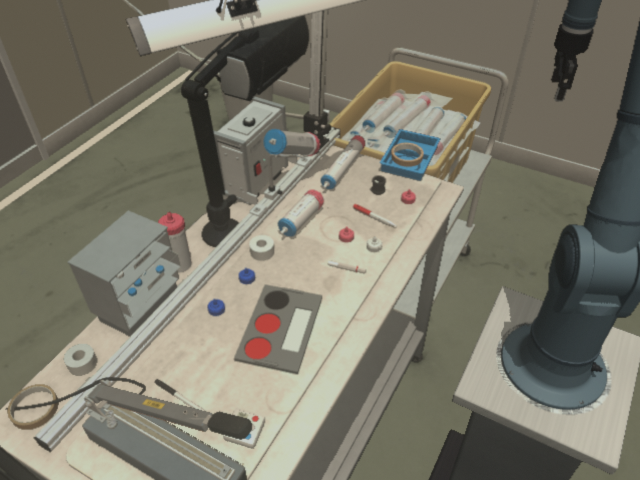

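```bash
cat >> h.py <<'E'
def cloud(c,d):
    m=arm.camera_model(c); g=np.stack(np.meshgrid(np.arange(640),np.arange(480)),-1).reshape(-1,1,2).astype(float)
    n=cv2.undistortPoints(g,np.array(m['camera_matrix']),np.array(m['dist'])).reshape(480,640,2)
    v=np.dstack([n,np.ones((480,640))])*d[...,None]; return v@np.array(m['rotation']).T+np.array(m['origin'])
E
python3 - <<'E'
from h import *
for c in('top','scene'):
    d=np.load(c+'_d.npy');p=np.load(c+'_p.npy');P=cloud(c,d);h=cv2.cvtColor(p,cv2.COLOR_RGB2HSV)
    if c=='top':
        L=P[60:130,400:500].reshape(-1,3);L=L[(L[:,2]>.4)];print('lamp',L.min(0),L.max(0))
        q=P[...,2][(P[...,0]>.3)&(P[...,0]<.95)&(abs(P[...,1])<.6)&(d>0)];print('z',np.percentile(q,[50,99]))
    X,Y,Z=P[...,0],P[...,1],P[...,2]
    obj=dict(capA=(.528,-.13),capB=(.455,-.333),white=(.455,-.13),loupe=(.534,-.331),gauge=(.482,-.034),marker=(.5,-.225))
    for k,(x,y) in obj.items():
        R=.03 if k not in('gauge','marker') else .06
        m=(np.hypot(X-x,Y-y)<R)&(Z>.004)&(Z<.06)
        q=P[m]; 
        if len(q)<5: print(c,k,'few');continue
        (cx,cy),(w,hh),a=cv2.minAreaRect(q[:,:2].astype(np.float32)); print(c,k,len(q),'mean',q.mean(0).round(4),'rect',np.round([cx,cy,w,hh,a],3),'zmax',q[:,2].max().round(3),'top',q[q[:,2]>q[:,2].max()-.006].mean(0).round(4))
    sat=(h[...,1]>120)&((h[...,0]<8)|(h[...,0]>172)); bl=p.max(2)<60; wh=(p.min(2)>150)
    for k,m,(x,y) in(('r1',sat,(.53,.263)),('r2',sat,(.553,.2)),('bk',bl,(.575,.132)),('ch',wh,(.492,.176))):
        r=.035 if k!='ch' else .066
        mm=m&(np.hypot(X-x,Y-y)<r)
        if k=='ch': n,l,s,_=cv2.connectedComponentsWithStats(mm.astype(np.uint8)); mm=l==1+s[1:,4].argmax()
        v,u=np.nonzero(mm); w=np.array([atz(c,(a,b),.006)[:2] for a,b in zip(u,v)],np.float32)
        print(c,k,len(u),w.mean(0),np.round(np.concatenate([np.ravel(t) for t in cv2.minAreaRect(w)]),3), Z[mm].mean())
E
```

```text
lamp [ 0.48727766 -0.29177609  0.40004068] [ 8.10133495e-01 -7.69657917e-04  1.35696937e+00]
z [0.00477526 0.6169697 ]
top capA 252 mean [ 0.5307 -0.1264  0.0151] rect [ 5.2800e-01 -1.2900e-01  4.5000e-02  5.0000e-02  4.7832e+01] zmax 0.038 top [ 0.5318 -0.1268  0.0345]
top capB 257 mean [ 0.4529 -0.3307  0.0148] rect [ 0.458 -0.337  0.048  0.05   1.82 ] zmax 0.035 top [ 0.452  -0.3317  0.0324]
top white 267 mean [ 0.4561 -0.1289  0.015 ] rect [ 0.452 -0.126  0.054  0.048 36.335] zmax 0.034 top [ 0.4564 -0.1292  0.0312]
top loupe 268 mean [ 0.5388 -0.327   0.0264] rect [ 0.532 -0.328  0.054  0.043 22.61 ] zmax 0.045 top [ 0.5405 -0.3253  0.0408]
top gauge 294 mean [ 0.4826 -0.0332  0.0079] rect [ 0.481 -0.029  0.114  0.107 17.592] zmax 0.016 top [ 0.4834 -0.0341  0.0122]
top marker 392 mean [ 0.5031 -0.2251  0.0099] rect [ 0.5   -0.226  0.106  0.112 41.615] zmax 0.02 top [ 0.5182 -0.2274  0.0158]
top r1 502 [0.53599536 0.26012525] [5.360e-01 2.600e-01 5.400e-02 5.200e-02 8.865e+01] 0.00545278722908856
top r2 496 [0.55344796 0.19622128] [5.5400e-01 1.9600e-01 5.2000e-02 5.2000e-02 8.8
[... 736 characters left out ...]
] zmax 0.042 top [ 0.5392 -0.3254  0.0374]
scene gauge 198 mean [ 0.4819 -0.0331  0.0082] rect [ 4.7600e-01 -3.9000e-02  1.0300e-01  1.0900e-01  5.4445e+01] zmax 0.016 top [ 0.4827 -0.0314  0.0115]
scene marker 227 mean [ 0.5024 -0.2226  0.01  ] rect [ 0.496 -0.232  0.093  0.111 63.132] zmax 0.019 top [ 0.516  -0.2241  0.0145]
scene r1 431 [0.53639185 0.25964844] [ 0.537  0.26   0.052  0.05  28.971] 0.006077789224973791Traceback (most recent call last):
  File "<stdin>", line 20, in <module>
  File "h.py", line 10, in atz
    o,r=ray(c,uv); return o+r*(z-o[2])/r[2]
        ~~~^^^^^^
  File "h.py", line 6, in ray
    m=arm.camera_model(c)
ValueError: time passes only in moves, steps and waits
```

The named candidates are clear in the top view:
- **Red caps:** (369,257) and (463,291). White cap at (370,291) and the blue ones at (210,195)/(261,197) are excluded by colour.
- **Loupe:** black barrel at (461,252).
- **Gauge:** slim bar with a thin red ring at (326,280). The marker at (414,270) has a red half.
- **Wells:** red at (190,259) and (219,250), black at (248,241).

I'll confirm these in one enlarged crop.

```bash
cat >> h.py <<'E'
def go(x,y,z=None,close=None):
    s=arm.read_state(); R=np.array(s['tcp_rot']); t=np.array(s['tcp_pos']); a=np.degrees(np.arctan2(R[1,1],R[0,1]))
    o=R.T@(np.array([x,y,t[2] if z is None else z])-t)
    tw=None if close is None else -((close-a+90)%180-90)/90
    print('t',round(s['time'],1),'pos',t.round(4),'close',round(a,2),'w',round(s['width'],4),'offset',(o*10).round(3),'twist',tw)
E
python3 - <<'E'
from h import *
p=np.load('top_p.npy'); cv2.imwrite('pics/crop.png',cv2.resize(p[225:315,300:490,::-1],None,fx=4,fy=4,interpolation=cv2.INTER_CUBIC))
d=np.load('top_d.npy');P=cloud('top',d);h=cv2.cvtColor(p,cv2.COLOR_RGB2HSV)
m=(d>0)&(P[...,2]>.25)&(P[...,0]<.95);m[330:]=0
for y in np.arange(-.6,.3,.1):
    q=P[m&(abs(P[...,1]-y)<.05)]
    if len(q): print(y.round(1),len(q),np.percentile(q,2,axis=0).round(2),np.percentile(q,98,axis=0).round(2))
P_=P[258:303,316:336]; q=P_[(P_[...,2]>.0075)&(P_[...,2]<.03)]; q=q[np.abs(q[:,1]+.034)<.04]
c=q.mean(0);v=np.linalg.svd(q[:,:2]-c[:2])[2][0]; t=(q[:,:2]-c[:2])@v; print('gauge',c,v,np.degrees(np.arctan2(v[1],v[0])),t.min(),t.max(),'mid',c[:2]+v*(t.min()+t.max())/2)
E
```

```text
-0.5 135 [ 0.56 -0.46  0.42] [ 0.76 -0.45  0.53]
-0.4 8061 [ 0.57 -0.45  0.28] [ 0.79 -0.35  0.62]
-0.3 7899 [ 0.62 -0.35  0.44] [ 0.81 -0.25  0.62]
-0.2 8534 [ 0.69 -0.25  0.37] [ 0.82 -0.15  0.62]
-0.1 7619 [ 0.69 -0.15  0.25] [ 0.83 -0.05  0.58]
-0.0 4641 [ 0.79 -0.05  0.28] [0.86 0.04 0.54]
0.1 296 [0.86 0.05 0.49] [0.88 0.08 0.52]
gauge [ 0.48284539 -0.03388914  0.01058768] [-0.98299342 -0.18364076] -169.4181042208221 -0.04448686889226996 0.04524993379366409 mid [ 0.48247035 -0.0339592 ]
```

View pics/crop.png

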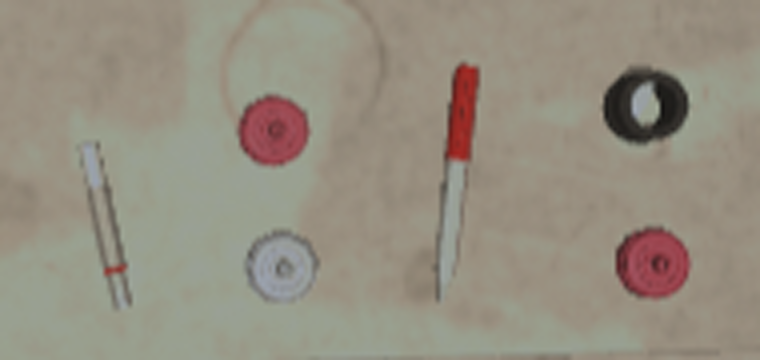

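The crop agrees: gauge at left with a thin red ring, red cap above the white cap, the marker, loupe top right and red cap bottom right. I'll start with the right-hand red cap.

Call:
play_rows --commands '[{"offset": [1,-0.6,0],"twist": [0,0,-0.968]},{"offset": [1,-0.6,0],"twist": [0,0,-0.968]},{"offset": [1,-0.6,0],"twist": [0,0,-0.968]},{"offset": [1,-0.6,0],"twist": [0,0,-0.968]},{"offset": [1,-0.6,0],"twist": [0,0,-0.968]},{"offset": [1,-0.6,0],"twist": [0,0,-0.968]},{"offset": [1,-0.6,0],"twist": [0,0,-0.968]},{"offset": [1,-0.6,0],"twist": [0,0,-0.968]},{"offset": [1,-0.6,0],"twist": [0,0,-0.968]},{"offset": [1,-0.6,0],"twist": [0,0,-0.968]},{"offset": [1,-0.6,0],"twist": [0,0,-0.968]},{"offset": [1,-0.6,0],"twist": [0,0,-0.968]},{"offset": [1,-0.6,0],"twist": [0,0,-0.968]},{"offset": [1,-0.6,0],"twist": [0,0,-0.968]}]' --gripper 68

```text
time: 2.07
tcp_pos: [0.2798, -0.529, 0.4047]
tcp_rot: [[-0.263, 0.965, 0.0], [0.965, 0.263, -0.0], [-0.0, 0.0, -1.0]]
wrist_force: [-0.3, -0.1, -0.5]
width: 0.0582
gripper_force: 0.0
```

Call:
play_rows --commands '[{"offset": [0.7,1,0.2],"twist": [0,0,0]},{"offset": [0.7,1,0.2],"twist": [0,0,0]},{"offset": [0.7,1,0.2],"twist": [0,0,0]},{"offset": [0.7,1,0.2],"twist": [0,0,0]}]'

```text
time: 2.4
tcp_pos: [0.3649, -0.4262, 0.3836]
tcp_rot: [[-0.277, 0.961, 0.003], [0.961, 0.277, 0.007], [0.006, 0.005, -1.0]]
wrist_force: [1.6, 1.3, 0.5]
width: 0.0579
gripper_force: 0.0
```

Call:
play_rows --commands '[{"offset": [0.7,1,0.6],"twist": [0,0,0]},{"offset": [0.7,1,0.6],"twist": [0,0,0]},{"offset": [0.7,1,0.6],"twist": [0,0,0]},{"offset": [0.7,1,0.6],"twist": [0,0,0]},{"offset": [0.7,1,0.6],"twist": [0,0,0]}]'

```text
time: 2.82
tcp_pos: [0.4379, -0.336, 0.3229]
tcp_rot: [[-0.272, 0.962, -0.001], [0.962, 0.272, 0.004], [0.005, -0.0, -1.0]]
wrist_force: [-0.0, 0.2, -0.3]
width: 0.0583
gripper_force: 0.0
```

```bash
python3 -c "
from h import *
go(.452,-.332,.230,15.4);print(arm.read_state()['qpos'])"
```

```text
t 2.8 pos [ 0.4379 -0.336   0.3229] close 15.79 w 0.0583 offset [-0.004  0.146  0.929] twist 0.004305383557678037
[ 0.88977621  0.31624686 -0.35806575  1.89264574  0.12981633  0.95915421
  0.74841675]
```

Call:
play_rows --commands '[{"offset": [0,0.15,0.6],"twist": [0,0,0]},{"offset": [0,0.15,0.93],"twist": [0,0,0]},{"offset": [0,0.15,0.93],"twist": [0,0,0]},{"offset": [0,0.15,0.93],"twist": [0,0,0]},{"offset": [0,0.15,0.93],"twist": [0,0,0]},{"offset": [0,0.15,0.93],"twist": [0,0,0]}]'

```text
time: 3.32
tcp_pos: [0.4505, -0.3387, 0.234]
tcp_rot: [[-0.263, 0.965, 0.003], [0.965, 0.263, -0.003], [-0.004, 0.002, -1.0]]
wrist_force: [-0.2, -0.1, -0.5]
width: 0.058
gripper_force: 0.0
```

```bash
python3 -c "
from h import *
go(.452,-.332,.180,15.4)
p,d=snap('scene','s1'); cv2.imwrite('pics/s1c.png',cv2.resize(p[80:240,310:510,::-1],None,fx=4,fy=3.75))"
```

```text
t 3.3 pos [ 0.4505 -0.3387  0.234 ] close 15.26 w 0.058 offset [0.062 0.031 0.54 ] twist -0.0015493123175116036
```

View pics/s1c.png

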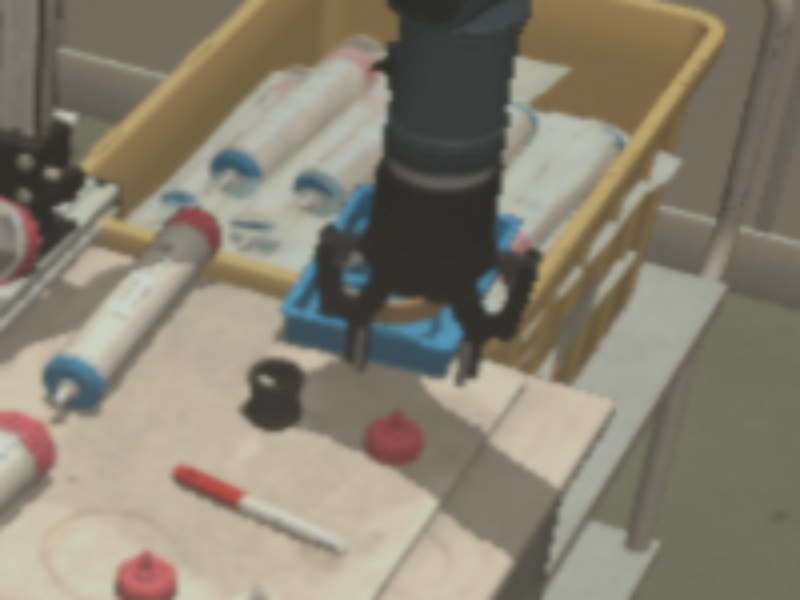

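The gripper straddles the red cap at crop (393,440), and the loupe at (272,392) is clear of the fingers. I'll descend and grip.

Call:
play_rows --commands '[{"offset": [0.06,0.03,0.1],"twist": [0,0,0]},{"offset": [0.06,0.03,0.3],"twist": [0,0,0]},{"offset": [0.06,0.03,0.5],"twist": [0,0,0]},{"offset": [0.06,0.03,0.54],"twist": [0,0,0]},{"offset": [0.06,0.03,0.54],"twist": [0,0,0]},{"offset": [0.06,0.03,0.54],"twist": [0,0,0]},{"offset": [0.06,0.03,0.54],"twist": [0,0,0]}]'

```text
time: 3.95
tcp_pos: [0.4521, -0.3307, 0.1791]
tcp_rot: [[-0.265, 0.964, 0.002], [0.964, 0.265, -0.001], [-0.002, 0.002, -1.0]]
wrist_force: [-0.1, -0.2, 0.8]
width: 0.0581
gripper_force: 0.0
```

Call:
play_rows --commands '[{"offset": [0,0,0],"twist": [0,0,0]},{"offset": [0,0,0],"twist": [0,0,0]},{"offset": [0,0,0],"twist": [0,0,0]},{"offset": [0,0,0],"twist": [0,0,0]},{"offset": [0,0,0],"twist": [0,0,0]},{"offset": [0,0,0],"twist": [0,0,0]},{"offset": [0,0,0],"twist": [0,0,0]},{"offset": [0,0,0],"twist": [0,0,0]},{"offset": [0,0,0],"twist": [0,0,0]},{"offset": [0,0,0],"twist": [0,0,0]}]' --gripper 0

```text
time: 4.78
tcp_pos: [0.4521, -0.3308, 0.1793]
tcp_rot: [[-0.265, 0.964, 0.002], [0.964, 0.265, -0.002], [-0.002, 0.001, -1.0]]
wrist_force: [-0.7, 0.9, 5.7]
width: 0.0329
gripper_force: 59.1
```

Call:
play_rows --commands '[{"offset": [0,0,-0.3],"twist": [0,0,0]},{"offset": [0,0,-0.6],"twist": [0,0,0]},{"offset": [0,0,-0.9],"twist": [0,0,0]},{"offset": [0,0,-0.9],"twist": [0,0,0]},{"offset": [0,0,-0.9],"twist": [0,0,0]}]'

```text
time: 5.2
tcp_pos: [0.4524, -0.331, 0.2703]
tcp_rot: [[-0.265, 0.964, 0.005], [0.964, 0.265, -0.004], [-0.005, 0.004, -1.0]]
wrist_force: [-0.5, 0.0, -0.1]
width: 0.0327
gripper_force: 59.6
```

```bash
python3 -c "
from h import *
go(.536,.26,.26,15.4)
p,d=snap('scene','s2'); cv2.imwrite('pics/s2c.png',cv2.resize(p[80:240,310:510,::-1],None,fx=4,fy=3.75))"
```

```text
t 5.2 pos [ 0.4524 -0.331   0.2703] close 15.37 w 0.0327 offset [5.477 2.373 0.086] twist -0.000282581396095812
```

View pics/s2c.png

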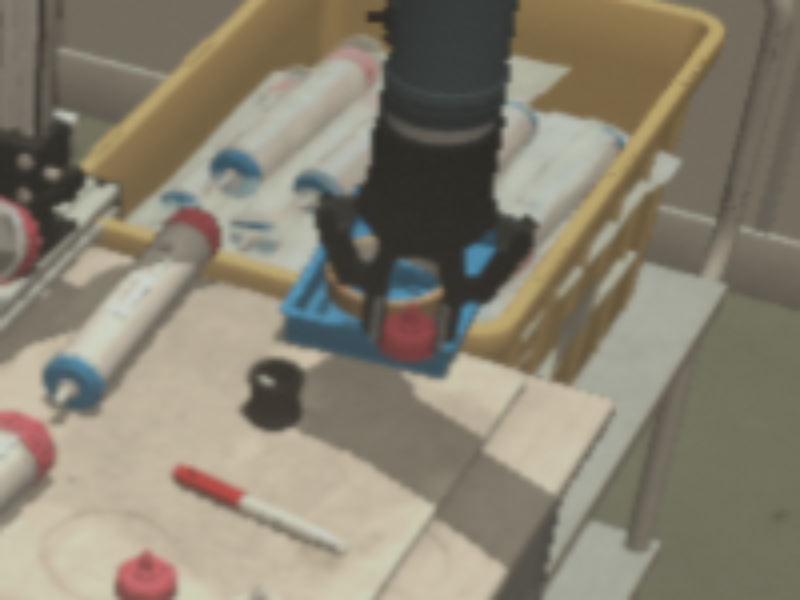

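The cap is held upright between the fingers. Next I carry it over the far red well.

Call:
play_rows --commands '[{"offset": [0.91,0.4,0],"twist": [0,0,0]},{"offset": [0.91,0.4,0],"twist": [0,0,0]},{"offset": [0.91,0.4,0],"twist": [0,0,0]},{"offset": [0.91,0.4,0],"twist": [0,0,0]}]'

```text
time: 5.58
tcp_pos: [0.4659, -0.2255, 0.2658]
tcp_rot: [[-0.274, 0.962, -0.003], [0.962, 0.274, 0.005], [0.006, -0.002, -1.0]]
wrist_force: [0.9, 0.0, -0.2]
width: 0.0329
gripper_force: 59.6
```

Call:
play_rows --commands '[{"offset": [0.91,0.4,0],"twist": [0,0,0]},{"offset": [0.91,0.4,0],"twist": [0,0,0]},{"offset": [0.91,0.4,0],"twist": [0,0,0]},{"offset": [0.91,0.4,0],"twist": [0,0,0]}]'

```text
time: 5.92
tcp_pos: [0.4802, -0.1285, 0.2665]
tcp_rot: [[-0.273, 0.962, -0.002], [0.962, 0.273, 0.003], [0.004, -0.001, -1.0]]
wrist_force: [0.6, -1.1, 0.2]
width: 0.0326
gripper_force: 59.6
```

Call:
play_rows --commands '[{"offset": [0.91,0.4,0],"twist": [0,0,0]},{"offset": [0.91,0.4,0],"twist": [0,0,0]},{"offset": [0.91,0.4,0],"twist": [0,0,0]},{"offset": [0.91,0.4,0],"twist": [0,0,0]}]'

```text
time: 6.25
tcp_pos: [0.4947, -0.0312, 0.2669]
tcp_rot: [[-0.272, 0.962, -0.001], [0.962, 0.272, 0.003], [0.003, -0.0, -1.0]]
wrist_force: [-0.3, -0.2, -0.3]
width: 0.0327
gripper_force: 59.6
```

Call:
play_rows --commands '[{"offset": [0.91,0.4,0],"twist": [0,0,0]},{"offset": [0.91,0.4,0],"twist": [0,0,0]},{"offset": [0.91,0.4,0],"twist": [0,0,0]},{"offset": [0.91,0.4,0],"twist": [0,0,0]}]'

```text
time: 6.58
tcp_pos: [0.5093, 0.0665, 0.2672]
tcp_rot: [[-0.271, 0.963, -0.0], [0.963, 0.271, 0.003], [0.003, 0.001, -1.0]]
wrist_force: [1.1, 0.3, 0.0]
width: 0.033
gripper_force: 59.6
```

Call:
play_rows --commands '[{"offset": [0.91,0.4,0],"twist": [0,0,0]},{"offset": [0.91,0.4,0],"twist": [0,0,0]},{"offset": [0.91,0.4,0],"twist": [0,0,0]},{"offset": [0.91,0.4,0],"twist": [0,0,0]}]'

```text
time: 6.92
tcp_pos: [0.5237, 0.1644, 0.2673]
tcp_rot: [[-0.27, 0.963, 0.0], [0.963, 0.27, 0.003], [0.003, 0.001, -1.0]]
wrist_force: [0.3, 1.5, -0.7]
width: 0.033
gripper_force: 59.7
```

Call:
play_rows --commands '[{"offset": [0.91,0.4,0],"twist": [0,0,0]},{"offset": [0.91,0.4,0],"twist": [0,0,0]},{"offset": [0.91,0.4,0],"twist": [0,0,0]},{"offset": [0.91,0.4,0],"twist": [0,0,0]},{"offset": [0.91,0.4,0],"twist": [0,0,0]},{"offset": [0.91,0.4,0],"twist": [0,0,0]},{"offset": [0.91,0.4,0],"twist": [0,0,0]}]'

```text
time: 7.5
tcp_pos: [0.5387, 0.2559, 0.2666]
tcp_rot: [[-0.261, 0.965, -0.001], [0.965, 0.261, -0.004], [-0.003, -0.002, -1.0]]
wrist_force: [-0.5, 0.9, -0.9]
width: 0.0328
gripper_force: 59.7
```

```bash
python3 -c "
from h import *
go(.536,.26,.19,15.4)"
```

```text
t 7.5 pos [0.5387 0.2559 0.2666] close 15.11 w 0.0328 offset [ 0.049 -0.014  0.766] twist -0.0031708862586548826
```

Call:
play_rows --commands '[{"offset": [0.05,-0.01,0.3],"twist": [0,0,0]},{"offset": [0.05,-0.01,0.6],"twist": [0,0,0]},{"offset": [0.05,-0.01,0.75],"twist": [0,0,0]},{"offset": [0.05,-0.01,0.77],"twist": [0,0,0]},{"offset": [0.05,-0.01,0.79],"twist": [0,0,0]},{"offset": [0.05,-0.01,0.8],"twist": [0,0,0]},{"offset": [0.05,-0.01,0.8],"twist": [0,0,0]},{"offset": [0.05,-0.01,0.8],"twist": [0,0,0]},{"offset": [0.05,-0.01,0.8],"twist": [0,0,0]}]'

```text
time: 8.25
tcp_pos: [0.5362, 0.2647, 0.1891]
tcp_rot: [[-0.265, 0.964, 0.002], [0.964, 0.265, 0.001], [0.0, 0.002, -1.0]]
wrist_force: [0.5, 0.3, 0.3]
width: 0.033
gripper_force: 59.7
```

```bash
python3 -c "
from h import *
go(.536,.26,.186,15.4)
p,d=snap('scene','s3'); cv2.imwrite('pics/s3c.png',cv2.resize(p[230:390,170:370,::-1],None,fx=4,fy=3.75))"
```

```text
t 8.2 pos [0.5362 0.2647 0.1891] close 15.39 w 0.033 offset [-0.045 -0.014  0.03 ] twist -0.00016206774076342375
```

View pics/s3c.png

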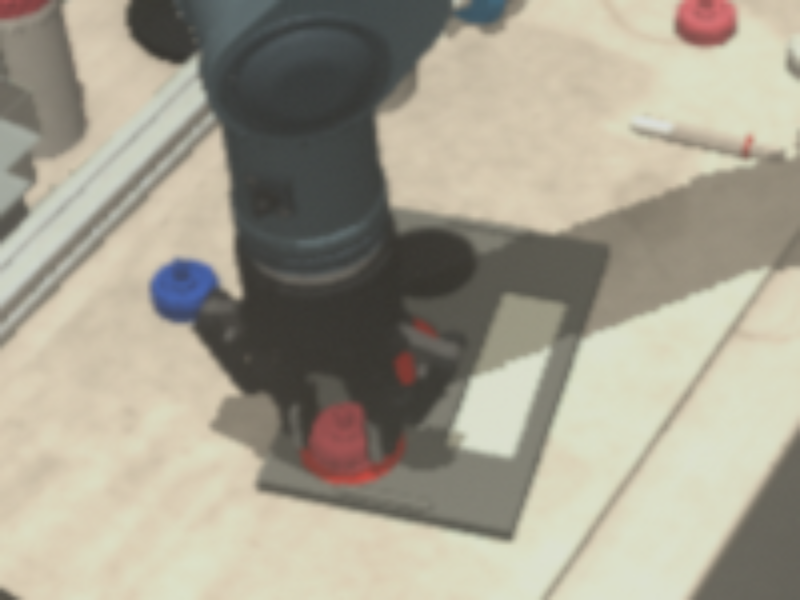

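Call:
play_rows --commands '[{"offset": [-0.045,-0.01,0],"twist": [0,0,0]},{"offset": [-0.045,-0.01,0.02],"twist": [0,0,0]},{"offset": [-0.045,-0.01,0.03],"twist": [0,0,0]},{"offset": [-0.045,-0.01,0.035],"twist": [0,0,0]},{"offset": [-0.045,-0.01,0.035],"twist": [0,0,0]},{"offset": [-0.045,-0.01,0.035],"twist": [0,0,0]},{"offset": [-0.045,-0.01,0.035],"twist": [0,0,0]},{"offset": [-0.045,-0.01,0.035],"twist": [0,0,0]}]'

```text
time: 8.97
tcp_pos: [0.5362, 0.2592, 0.1853]
tcp_rot: [[-0.265, 0.964, 0.0], [0.964, 0.265, -0.002], [-0.002, -0.0, -1.0]]
wrist_force: [-1.4, -2.4, 7.9]
width: 0.0326
gripper_force: 60.4
```

Call:
play_rows --commands '[{"offset": [0,0,0],"twist": [0,0,0]},{"offset": [0,0,0],"twist": [0,0,0]},{"offset": [0,0,0],"twist": [0,0,0]},{"offset": [0,0,0],"twist": [0,0,0]},{"offset": [0,0,0],"twist": [0,0,0]},{"offset": [0,0,0],"twist": [0,0,0]},{"offset": [0,0,0],"twist": [0,0,0]}]' --gripper 66

```text
time: 9.55
tcp_pos: [0.5357, 0.2598, 0.184]
tcp_rot: [[-0.265, 0.964, -0.0], [0.964, 0.265, 0.0], [0.0, -0.0, -1.0]]
wrist_force: [0.4, 1.0, -1.2]
width: 0.0566
gripper_force: 0.0
```

Call:
play_rows --commands '[{"offset": [0,0,-0.2],"twist": [0,0,0]},{"offset": [0,0,-0.4],"twist": [0,0,0]},{"offset": [0,0,-0.8],"twist": [0,0,0]},{"offset": [0,0,-0.8],"twist": [0,0,0]},{"offset": [0,0,-0.8],"twist": [0,0,0]}]'

```text
time: 9.97
tcp_pos: [0.5371, 0.2608, 0.2674]
tcp_rot: [[-0.265, 0.964, 0.006], [0.964, 0.265, 0.003], [0.001, 0.007, -1.0]]
wrist_force: [0.9, 0.7, 0.1]
width: 0.0564
gripper_force: 0.0
```

```bash
python3 -c "
from h import *
go(.5315,-.127,.265,15.4)"
```

```text
t 10.0 pos [0.5371 0.2608 0.2674] close 15.39 w 0.0564 offset [-3.724 -1.083  0.012] twist -0.00015153198447879706
```

Call:
play_rows --commands '[{"offset": [-0.93,-0.27,0],"twist": [0,0,0]},{"offset": [-0.93,-0.27,0],"twist": [0,0,0]},{"offset": [-0.93,-0.27,0],"twist": [0,0,0]},{"offset": [-0.93,-0.27,0],"twist": [0,0,0]}]'

```text
time: 10.3
tcp_pos: [0.5346, 0.156, 0.2621]
tcp_rot: [[-0.256, 0.967, -0.004], [0.967, 0.256, -0.006], [-0.005, -0.005, -1.0]]
wrist_force: [0.1, -0.9, 0.3]
width: 0.0568
gripper_force: 0.0
```

Call:
play_rows --commands '[{"offset": [-0.93,-0.27,0],"twist": [0,0,0]},{"offset": [-0.93,-0.27,0],"twist": [0,0,0]},{"offset": [-0.93,-0.27,0],"twist": [0,0,0]},{"offset": [-0.93,-0.27,0],"twist": [0,0,0]}]'

```text
time: 10.63
tcp_pos: [0.5329, 0.0608, 0.2628]
tcp_rot: [[-0.258, 0.966, -0.003], [0.966, 0.258, -0.003], [-0.002, -0.004, -1.0]]
wrist_force: [-0.6, 0.3, 0.4]
width: 0.056
gripper_force: 0.0
```

Call:
play_rows --commands '[{"offset": [-0.93,-0.27,0],"twist": [0,0,0]},{"offset": [-0.93,-0.27,0],"twist": [0,0,0]},{"offset": [-0.93,-0.27,0],"twist": [0,0,0]},{"offset": [-0.93,-0.27,0],"twist": [0,0,0]}]'

```text
time: 10.97
tcp_pos: [0.5316, -0.0347, 0.2633]
tcp_rot: [[-0.259, 0.966, -0.001], [0.966, 0.259, -0.002], [-0.001, -0.002, -1.0]]
wrist_force: [-0.1, 0.2, -0.1]
width: 0.0564
gripper_force: 0.0
```

Call:
play_rows --commands '[{"offset": [-0.93,-0.27,0],"twist": [0,0,0]},{"offset": [-0.93,-0.27,0],"twist": [0,0,0]},{"offset": [-0.93,-0.27,0],"twist": [0,0,0]},{"offset": [-0.93,-0.27,0],"twist": [0,0,0]},{"offset": [-0.93,-0.27,0],"twist": [0,0,0]},{"offset": [-0.93,-0.27,0],"twist": [0,0,0]},{"offset": [-0.93,-0.27,0],"twist": [0,0,0]},{"offset": [-0.93,-0.27,0],"twist": [0,0,0]},{"offset": [-0.93,-0.27,0],"twist": [0,0,0]}]'

```text
time: 11.72
tcp_pos: [0.5306, -0.1256, 0.2642]
tcp_rot: [[-0.268, 0.963, 0.0], [0.963, 0.268, 0.001], [0.001, 0.0, -1.0]]
wrist_force: [0.1, -0.2, 0.9]
width: 0.056
gripper_force: 0.0
```

```bash
python3 - <<'E'
from h import *
go(.5315,-.127,.18,15.4)
p,d=snap('scene','s4');P=cloud('scene',d)
for n,(x,y) in dict(w1=(.536,.26),white=(.456,-.128)).items():
    m=(np.hypot(P[...,0]-x,P[...,1]-y)<.03)&(P[...,2]>.025)&(P[...,2]<.05); print(n,P[m].mean(0),P[m][:,2].max())
E
```

```text
t 11.7 pos [ 0.5306 -0.1256  0.2642] close 15.57 w 0.056 offset [-0.016  0.005  0.842] twist 0.001841294846912294
w1 [0.53422317 0.2589552  0.03079579] 0.04185932614507559
white [ 0.45584018 -0.12643046  0.03066901] 0.035226977685446026
```

The first cap is seated in its well and the gripper is centred over the second red cap.

Call:
play_rows --commands '[{"offset": [0,0,0.3],"twist": [0,0,0]},{"offset": [0,0,0.5],"twist": [0,0,0]},{"offset": [0,0,0.7],"twist": [0,0,0]},{"offset": [0,0,0.84],"twist": [0,0,0]},{"offset": [0,0,0.84],"twist": [0,0,0]},{"offset": [0,0,0.84],"twist": [0,0,0]},{"offset": [0,0,0.84],"twist": [0,0,0]},{"offset": [0,0,0.84],"twist": [0,0,0]}]'

```text
time: 12.43
tcp_pos: [0.5314, -0.1276, 0.1816]
tcp_rot: [[-0.265, 0.964, 0.003], [0.964, 0.265, -0.001], [-0.001, 0.003, -1.0]]
wrist_force: [0.7, 0.6, -0.1]
width: 0.0565
gripper_force: 0.0
```

Call:
play_rows --commands '[{"offset": [0,0,0],"twist": [0,0,0]},{"offset": [0,0,0],"twist": [0,0,0]},{"offset": [0,0,0],"twist": [0,0,0]},{"offset": [0,0,0],"twist": [0,0,0]},{"offset": [0,0,0],"twist": [0,0,0]},{"offset": [0,0,0],"twist": [0,0,0]},{"offset": [0,0,0],"twist": [0,0,0]},{"offset": [0,0,0],"twist": [0,0,0]},{"offset": [0,0,0],"twist": [0,0,0]},{"offset": [0,0,0],"twist": [0,0,0]}]' --gripper 0

```text
time: 13.27
tcp_pos: [0.5312, -0.1277, 0.1818]
tcp_rot: [[-0.265, 0.964, 0.002], [0.964, 0.265, -0.001], [-0.001, 0.002, -1.0]]
wrist_force: [-1.6, -0.7, 4.8]
width: 0.0324
gripper_force: 59.0
```

Call:
play_rows --commands '[{"offset": [0,0,-0.3],"twist": [0,0,0]},{"offset": [0,0,-0.6],"twist": [0,0,0]},{"offset": [0,0,-0.9],"twist": [0,0,0]},{"offset": [0,0,-0.9],"twist": [0,0,0]},{"offset": [0,0,-0.9],"twist": [0,0,0]}]'

```text
time: 13.68
tcp_pos: [0.5317, -0.1278, 0.273]
tcp_rot: [[-0.265, 0.964, 0.006], [0.964, 0.265, -0.002], [-0.003, 0.005, -1.0]]
wrist_force: [0.2, 0.0, -0.8]
width: 0.0328
gripper_force: 59.5
```

```bash
python3 -c "
from h import *
go(.5535,.196,.186,15.4)"
```

```text
t 13.7 pos [ 0.5317 -0.1278  0.273 ] close 15.38 w 0.0328 offset [3.067 1.065 0.865] twist -0.00026998408968634317
```

Call:
play_rows --commands '[{"offset": [0.77,0.265,0],"twist": [0,0,0]},{"offset": [0.77,0.265,0],"twist": [0,0,0]},{"offset": [0.77,0.265,0],"twist": [0,0,0]},{"offset": [0.77,0.265,0],"twist": [0,0,0]}]'

```text
time: 14.02
tcp_pos: [0.5348, -0.0423, 0.2693]
tcp_rot: [[-0.273, 0.962, -0.002], [0.962, 0.273, 0.002], [0.002, -0.001, -1.0]]
wrist_force: [-0.7, -1.0, -0.2]
width: 0.0325
gripper_force: 59.6
```

Call:
play_rows --commands '[{"offset": [0.77,0.265,0],"twist": [0,0,0]},{"offset": [0.77,0.265,0],"twist": [0,0,0]},{"offset": [0.77,0.265,0],"twist": [0,0,0]},{"offset": [0.77,0.265,0],"twist": [0,0,0]}]'

```text
time: 14.35
tcp_pos: [0.5401, 0.0375, 0.2695]
tcp_rot: [[-0.271, 0.963, -0.001], [0.963, 0.271, 0.001], [0.001, -0.001, -1.0]]
wrist_force: [-0.1, -0.4, -0.2]
width: 0.0326
gripper_force: 59.6
```

Call:
play_rows --commands '[{"offset": [0.77,0.265,0],"twist": [0,0,0]},{"offset": [0.77,0.265,0],"twist": [0,0,0]},{"offset": [0.77,0.265,0],"twist": [0,0,0]},{"offset": [0.77,0.265,0],"twist": [0,0,0]}]'

```text
time: 14.68
tcp_pos: [0.5454, 0.1177, 0.2697]
tcp_rot: [[-0.269, 0.963, -0.001], [0.963, 0.269, 0.001], [0.001, -0.001, -1.0]]
wrist_force: [-0.3, -0.7, -0.2]
width: 0.0326
gripper_force: 59.6
```

Call:
play_rows --commands '[{"offset": [0.76,0.265,0],"twist": [0,0,0]},{"offset": [0.76,0.265,0],"twist": [0,0,0]},{"offset": [0.76,0.265,0],"twist": [0,0,0]},{"offset": [0.76,0.265,0],"twist": [0,0,0]},{"offset": [0.76,0.265,0],"twist": [0,0,0]},{"offset": [0.76,0.265,0],"twist": [0,0,0]},{"offset": [0.76,0.265,0],"twist": [0,0,0]},{"offset": [0.76,0.265,0],"twist": [0,0,0]},{"offset": [0.76,0.265,0],"twist": [0,0,0]},{"offset": [0.76,0.265,0],"twist": [0,0,0]}]'

```text
time: 15.52
tcp_pos: [0.5512, 0.1958, 0.2702]
tcp_rot: [[-0.264, 0.964, 0.0], [0.964, 0.264, -0.0], [-0.0, -0.0, -1.0]]
wrist_force: [-0.2, -0.3, -0.7]
width: 0.0323
gripper_force: 59.7
```

Call:
play_rows --commands '[{"offset": [0,0,0.3],"twist": [0,0,0]},{"offset": [0,0,0.5],"twist": [0,0,0]},{"offset": [0,0,0.7],"twist": [0,0,0]},{"offset": [0,0,0.77],"twist": [0,0,0]},{"offset": [0,0,0.77],"twist": [0,0,0]},{"offset": [0,0,0.77],"twist": [0,0,0]},{"offset": [0,0,0.77],"twist": [0,0,0]},{"offset": [0,0,0.77],"twist": [0,0,0]},{"offset": [0,0,0.77],"twist": [0,0,0]}]'

```text
time: 16.27
tcp_pos: [0.5518, 0.1969, 0.1946]
tcp_rot: [[-0.265, 0.964, 0.003], [0.964, 0.265, 0.001], [0.0, 0.003, -1.0]]
wrist_force: [0.7, -0.1, 0.2]
width: 0.0325
gripper_force: 59.7
```

```bash
python3 -c "
from h import *
go(.5535,.196,.188,15.4)"
```

```text
t 16.3 pos [0.5518 0.1969 0.1946] close 15.39 w 0.0325 offset [-0.013  0.014  0.066] twist -0.00015671836850101627
```

Call:
play_rows --commands '[{"offset": [-0.01,0.015,0.03],"twist": [0,0,0]},{"offset": [-0.01,0.015,0.06],"twist": [0,0,0]},{"offset": [-0.01,0.015,0.075],"twist": [0,0,0]},{"offset": [-0.01,0.015,0.075],"twist": [0,0,0]},{"offset": [-0.01,0.015,0.075],"twist": [0,0,0]},{"offset": [-0.01,0.015,0.075],"twist": [0,0,0]},{"offset": [-0.01,0.015,0.075],"twist": [0,0,0]}]'

```text
time: 16.85
tcp_pos: [0.5537, 0.1962, 0.1878]
tcp_rot: [[-0.265, 0.964, 0.002], [0.964, 0.265, -0.001], [-0.001, 0.002, -1.0]]
wrist_force: [-2.6, -2.0, 11.0]
width: 0.0324
gripper_force: 60.9
```

Call:
play_rows --commands '[{"offset": [0,0,0],"twist": [0,0,0]},{"offset": [0,0,0],"twist": [0,0,0]},{"offset": [0,0,0],"twist": [0,0,0]},{"offset": [0,0,0],"twist": [0,0,0]},{"offset": [0,0,0],"twist": [0,0,0]},{"offset": [0,0,0],"twist": [0,0,0]},{"offset": [0,0,0],"twist": [0,0,0]}]' --gripper 66

```text
time: 17.43
tcp_pos: [0.5527, 0.196, 0.1855]
tcp_rot: [[-0.265, 0.964, -0.0], [0.964, 0.265, -0.0], [0.0, -0.0, -1.0]]
wrist_force: [0.1, -0.5, 0.3]
width: 0.0565
gripper_force: 0.0
```

Call:
play_rows --commands '[{"offset": [0,0,-0.2],"twist": [0,0,0]},{"offset": [0,0,-0.4],"twist": [0,0,0]},{"offset": [0,0,-0.8],"twist": [0,0,0]},{"offset": [0,0,-0.8],"twist": [0,0,0]},{"offset": [0,0,-0.8],"twist": [0,0,0]}]'

```text
time: 17.85
tcp_pos: [0.5542, 0.1969, 0.2688]
tcp_rot: [[-0.265, 0.964, 0.006], [0.964, 0.265, 0.002], [0.0, 0.007, -1.0]]
wrist_force: [-0.6, 0.1, 0.0]
width: 0.0564
gripper_force: 0.0
```

```bash
python3 -c "
from h import *
go(.540,-.326,.265,15.4)"
```

```text
t 17.9 pos [0.5542 0.1969 0.2688] close 15.39 w 0.0564 offset [-5.003 -1.525  0.026] twist -0.00015517508038792965
```

Call:
play_rows --commands '[{"offset": [-1,-0.31,0],"twist": [0,0,0]},{"offset": [-1,-0.31,0],"twist": [0,0,0]},{"offset": [-1,-0.31,0],"twist": [0,0,0]},{"offset": [-1,-0.31,0],"twist": [0,0,0]}]'

```text
time: 18.18
tcp_pos: [0.5491, 0.0831, 0.2635]
tcp_rot: [[-0.255, 0.967, -0.004], [0.967, 0.255, -0.006], [-0.005, -0.006, -1.0]]
wrist_force: [-0.6, -0.5, -0.1]
width: 0.0563
gripper_force: 0.0
```

Call:
play_rows --commands '[{"offset": [-1,-0.31,0],"twist": [0,0,0]},{"offset": [-1,-0.31,0],"twist": [0,0,0]},{"offset": [-1,-0.31,0],"twist": [0,0,0]},{"offset": [-1,-0.31,0],"twist": [0,0,0]}]'

```text
time: 18.52
tcp_pos: [0.5453, -0.0208, 0.264]
tcp_rot: [[-0.255, 0.967, -0.004], [0.967, 0.255, -0.004], [-0.003, -0.005, -1.0]]
wrist_force: [-0.4, -0.8, -0.4]
width: 0.0566
gripper_force: 0.0
```

Call:
play_rows --commands '[{"offset": [-1,-0.31,0],"twist": [0,0,0]},{"offset": [-1,-0.31,0],"twist": [0,0,0]},{"offset": [-1,-0.31,0],"twist": [0,0,0]},{"offset": [-1,-0.31,0],"twist": [0,0,0]}]'

```text
time: 18.85
tcp_pos: [0.5417, -0.1249, 0.2644]
tcp_rot: [[-0.256, 0.967, -0.002], [0.967, 0.256, -0.004], [-0.003, -0.003, -1.0]]
wrist_force: [0.3, 0.1, -0.2]
width: 0.0563
gripper_force: 0.0
```

Call:
play_rows --commands '[{"offset": [-1,-0.31,0],"twist": [0,0,0]},{"offset": [-1,-0.31,0],"twist": [0,0,0]},{"offset": [-1,-0.31,0],"twist": [0,0,0]},{"offset": [-1,-0.31,0],"twist": [0,0,0]}]'

```text
time: 19.18
tcp_pos: [0.5381, -0.2292, 0.2646]
tcp_rot: [[-0.256, 0.967, -0.002], [0.967, 0.256, -0.003], [-0.003, -0.002, -1.0]]
wrist_force: [-0.2, -0.5, -1.1]
width: 0.0563
gripper_force: 0.0
```

Call:
play_rows --commands '[{"offset": [-1,-0.31,0.2],"twist": [0,0,0]},{"offset": [-1,-0.31,0.2],"twist": [0,0,0]},{"offset": [-1,-0.31,0.2],"twist": [0,0,0]},{"offset": [-1,-0.31,0.2],"twist": [0,0,0]},{"offset": [-1,-0.31,0.2],"twist": [0,0,0]},{"offset": [-1,-0.31,0.2],"twist": [0,0,0]},{"offset": [-1,-0.31,0.2],"twist": [0,0,0]},{"offset": [-1,-0.31,0.2],"twist": [0,0,0]},{"offset": [-1,-0.31,0.2],"twist": [0,0,0]},{"offset": [-1,-0.31,0.2],"twist": [0,0,0]}]'

```text
time: 20.02
tcp_pos: [0.5365, -0.326, 0.246]
tcp_rot: [[-0.267, 0.964, 0.0], [0.964, 0.267, 0.0], [0.0, 0.0, -1.0]]
wrist_force: [0.2, 0.1, 0.4]
width: 0.0562
gripper_force: 0.0
```

```bash
python3 - <<'E'
from h import *
go(.538,-.328,.184,15.4)
p,d=snap('scene','s5');P=cloud('scene',d)
for n,(x,y) in dict(w1=(.536,.26),w2=(.5535,.196)).items():
    m=(np.hypot(P[...,0]-x,P[...,1]-y)<.025)&(P[...,2]>.03)&(P[...,2]<.05); print(n,P[m].mean(0),P[m][:,2].max())
cv2.imwrite('pics/s5c.png',cv2.resize(p[110:270,300:500,::-1],None,fx=4,fy=3.75))
E
```

```text
t 20.0 pos [ 0.5365 -0.326   0.246 ] close 15.5 w 0.0562 offset [-0.024  0.009  0.62 ] twist 0.001066428486753542
w1 [0.53624775 0.25851295 0.03638716] 0.04249140687707076
w2 [0.55304877 0.19903897 0.03745132] 0.04231106017824171
```

View pics/s5c.png

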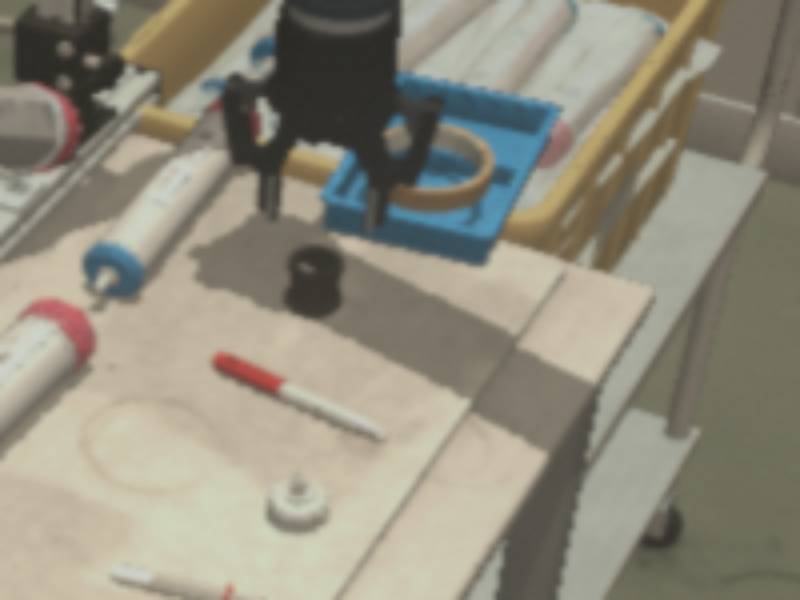

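The loupe at crop (314,280) sits between the open fingers, with the syringe well clear. Descending.

Call:
play_rows --commands '[{"offset": [-0.015,0.01,0.2],"twist": [0,0,0]},{"offset": [-0.015,0.01,0.4],"twist": [0,0,0]},{"offset": [-0.015,0.01,0.55],"twist": [0,0,0]},{"offset": [-0.015,0.01,0.63],"twist": [0,0,0]},{"offset": [-0.015,0.01,0.63],"twist": [0,0,0]},{"offset": [-0.015,0.01,0.63],"twist": [0,0,0]},{"offset": [-0.015,0.01,0.63],"twist": [0,0,0]},{"offset": [-0.015,0.01,0.63],"twist": [0,0,0]}]'

```text
time: 20.73
tcp_pos: [0.5382, -0.3287, 0.184]
tcp_rot: [[-0.265, 0.964, 0.002], [0.964, 0.265, -0.001], [-0.002, 0.002, -1.0]]
wrist_force: [-0.4, -0.3, 0.5]
width: 0.0563
gripper_force: 0.0
```

Call:
play_rows --commands '[{"offset": [0,0,0],"twist": [0,0,0]},{"offset": [0,0,0],"twist": [0,0,0]},{"offset": [0,0,0],"twist": [0,0,0]},{"offset": [0,0,0],"twist": [0,0,0]},{"offset": [0,0,0],"twist": [0,0,0]},{"offset": [0,0,0],"twist": [0,0,0]},{"offset": [0,0,0],"twist": [0,0,0]},{"offset": [0,0,0],"twist": [0,0,0]},{"offset": [0,0,0],"twist": [0,0,0]},{"offset": [0,0,0],"twist": [0,0,0]}]' --gripper 0

```text
time: 21.57
tcp_pos: [0.5381, -0.3287, 0.184]
tcp_rot: [[-0.265, 0.964, 0.002], [0.964, 0.265, -0.001], [-0.002, 0.001, -1.0]]
wrist_force: [0.1, 1.0, 6.3]
width: 0.0343
gripper_force: 59.3
```

Call:
play_rows --commands '[{"offset": [0,0,-0.3],"twist": [0,0,0]},{"offset": [0,0,-0.6],"twist": [0,0,0]},{"offset": [0,0,-0.9],"twist": [0,0,0]},{"offset": [0,0,-0.9],"twist": [0,0,0]},{"offset": [0,0,-0.9],"twist": [0,0,0]}]'

```text
time: 21.98
tcp_pos: [0.5383, -0.3288, 0.275]
tcp_rot: [[-0.265, 0.964, 0.004], [0.964, 0.265, -0.003], [-0.004, 0.003, -1.0]]
wrist_force: [-0.4, 0.2, 0.2]
width: 0.0347
gripper_force: 59.8
```

```bash
python3 - <<'E'
from h import *
go(.571,.133,.19,15.4)
p,d=snap('scene','s6')
cv2.imwrite('pics/s6c.png',cv2.resize(p[90:220,310:470,::-1],None,fx=5,fy=4.6))
E
```

```text
t 22.0 pos [ 0.5383 -0.3288  0.275 ] close 15.38 w 0.0347 offset [4.369 1.537 0.839] twist -0.00017361523550694832
```

View pics/s6c.png

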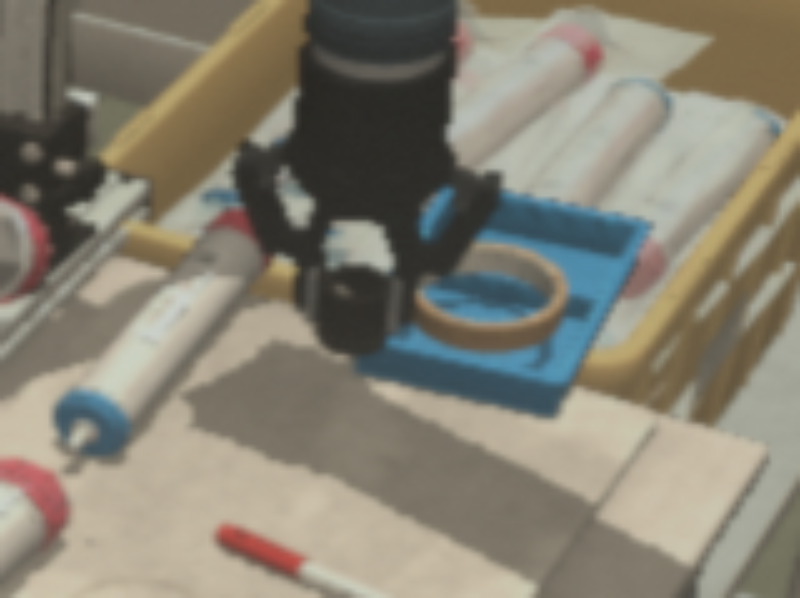

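The loupe is held upright. Next, the black well.

Call:
play_rows --commands '[{"offset": [0.875,0.305,0],"twist": [0,0,0]},{"offset": [0.875,0.305,0],"twist": [0,0,0]},{"offset": [0.875,0.305,0],"twist": [0,0,0]},{"offset": [0.875,0.305,0],"twist": [0,0,0]}]'

```text
time: 22.37
tcp_pos: [0.5435, -0.2291, 0.2704]
tcp_rot: [[-0.275, 0.962, -0.004], [0.962, 0.275, 0.005], [0.006, -0.002, -1.0]]
wrist_force: [-0.0, 1.5, -0.4]
width: 0.0341
gripper_force: 59.8
```

Call:
play_rows --commands '[{"offset": [0.875,0.305,0],"twist": [0,0,0]},{"offset": [0.875,0.305,0],"twist": [0,0,0]},{"offset": [0.875,0.305,0],"twist": [0,0,0]},{"offset": [0.875,0.305,0],"twist": [0,0,0]}]'

```text
time: 22.7
tcp_pos: [0.5495, -0.138, 0.2712]
tcp_rot: [[-0.274, 0.962, -0.003], [0.962, 0.274, 0.004], [0.004, -0.002, -1.0]]
wrist_force: [-0.4, -0.2, -0.3]
width: 0.0341
gripper_force: 59.8
```

Call:
play_rows --commands '[{"offset": [0.875,0.305,0],"twist": [0,0,0]},{"offset": [0.875,0.305,0],"twist": [0,0,0]},{"offset": [0.875,0.305,0],"twist": [0,0,0]},{"offset": [0.875,0.305,0],"twist": [0,0,0]}]'

```text
time: 23.03
tcp_pos: [0.5557, -0.0466, 0.2717]
tcp_rot: [[-0.273, 0.962, -0.002], [0.962, 0.273, 0.003], [0.003, -0.001, -1.0]]
wrist_force: [0.1, -0.9, -1.6]
width: 0.0345
gripper_force: 59.8
```

Call:
play_rows --commands '[{"offset": [0.875,0.305,0],"twist": [0,0,0]},{"offset": [0.875,0.305,0],"twist": [0,0,0]},{"offset": [0.875,0.305,0],"twist": [0,0,0]},{"offset": [0.875,0.305,0],"twist": [0,0,0]}]'

```text
time: 23.37
tcp_pos: [0.5619, 0.0452, 0.2721]
tcp_rot: [[-0.272, 0.962, -0.001], [0.962, 0.272, 0.003], [0.003, -0.0, -1.0]]
wrist_force: [-0.4, -0.6, 0.1]
width: 0.0342
gripper_force: 59.8
```

Call:
play_rows --commands '[{"offset": [0.87,0.32,0],"twist": [0,0,0]},{"offset": [0.87,0.32,0],"twist": [0,0,0]},{"offset": [0.87,0.32,0],"twist": [0,0,0]},{"offset": [0.87,0.32,0],"twist": [0,0,0]},{"offset": [0.87,0.32,0],"twist": [0,0,0]},{"offset": [0.87,0.32,0],"twist": [0,0,0]},{"offset": [0.87,0.32,0],"twist": [0,0,0]},{"offset": [0.87,0.32,0],"twist": [0,0,0]},{"offset": [0.87,0.32,0],"twist": [0,0,0]},{"offset": [0.87,0.32,0],"twist": [0,0,0]}]'

```text
time: 24.2
tcp_pos: [0.5701, 0.1328, 0.2726]
tcp_rot: [[-0.264, 0.965, -0.0], [0.965, 0.264, -0.0], [-0.0, -0.0, -1.0]]
wrist_force: [0.7, 0.1, 0.1]
width: 0.0343
gripper_force: 59.8
```

Call:
play_rows --commands '[{"offset": [0,0,0.3],"twist": [0,0,0]},{"offset": [0,0,0.5],"twist": [0,0,0]},{"offset": [0,0,0.7],"twist": [0,0,0]},{"offset": [0,0,0.77],"twist": [0,0,0]},{"offset": [0,0,0.77],"twist": [0,0,0]},{"offset": [0,0,0.77],"twist": [0,0,0]},{"offset": [0,0,0.77],"twist": [0,0,0]},{"offset": [0,0,0.77],"twist": [0,0,0]},{"offset": [0,0,0.77],"twist": [0,0,0]}]'

```text
time: 24.95
tcp_pos: [0.5707, 0.134, 0.1971]
tcp_rot: [[-0.265, 0.964, 0.003], [0.964, 0.265, 0.001], [-0.0, 0.003, -1.0]]
wrist_force: [0.1, 0.6, 0.2]
width: 0.0341
gripper_force: 59.8
```

```bash
python3 -c "
from h import *
go(.571,.133,.19,15.4)"
```

```text
t 24.9 pos [0.5707 0.134  0.1971] close 15.39 w 0.0341 offset [-0.011  0.     0.071] twist -0.00016573945256794786
```

Call:
play_rows --commands '[{"offset": [-0.01,0,0.03],"twist": [0,0,0]},{"offset": [-0.01,0,0.06],"twist": [0,0,0]},{"offset": [-0.01,0,0.078],"twist": [0,0,0]},{"offset": [-0.01,0,0.078],"twist": [0,0,0]},{"offset": [-0.01,0,0.078],"twist": [0,0,0]},{"offset": [-0.01,0,0.078],"twist": [0,0,0]},{"offset": [-0.01,0,0.078],"twist": [0,0,0]}]'

```text
time: 25.53
tcp_pos: [0.5709, 0.1329, 0.1899]
tcp_rot: [[-0.265, 0.964, 0.001], [0.964, 0.265, -0.001], [-0.001, 0.001, -1.0]]
wrist_force: [-3.1, -1.7, 11.0]
width: 0.0345
gripper_force: 60.5
```

Call:
play_rows --commands '[{"offset": [0,0,0],"twist": [0,0,0]},{"offset": [0,0,0],"twist": [0,0,0]},{"offset": [0,0,0],"twist": [0,0,0]},{"offset": [0,0,0],"twist": [0,0,0]},{"offset": [0,0,0],"twist": [0,0,0]},{"offset": [0,0,0],"twist": [0,0,0]},{"offset": [0,0,0],"twist": [0,0,0]}]' --gripper 66

```text
time: 26.12
tcp_pos: [0.5701, 0.1328, 0.1876]
tcp_rot: [[-0.265, 0.964, -0.0], [0.964, 0.265, 0.0], [0.0, -0.0, -1.0]]
wrist_force: [-0.6, 0.2, -0.6]
width: 0.0565
gripper_force: 0.0
```

Call:
play_rows --commands '[{"offset": [0,0,-0.2],"twist": [0,0,0]},{"offset": [0,0,-0.4],"twist": [0,0,0]},{"offset": [0,0,-0.8],"twist": [0,0,0]},{"offset": [0,0,-0.8],"twist": [0,0,0]},{"offset": [0,0,-0.8],"twist": [0,0,0]}]'

```text
time: 26.53
tcp_pos: [0.5717, 0.1335, 0.271]
tcp_rot: [[-0.265, 0.964, 0.007], [0.964, 0.265, 0.001], [-0.0, 0.007, -1.0]]
wrist_force: [0.8, -0.9, -0.5]
width: 0.0562
gripper_force: 0.0
```

```bash
python3 -c "
from h import *
go(.4825,-.034,.265,100.6)"
```

```text
t 26.5 pos [0.5717 0.1335 0.271 ] close 15.39 w 0.0562 offset [-1.379 -1.305  0.052] twist -0.9468095041061082
```

Call:
play_rows --commands '[{"offset": [-0.69,-0.64,0],"twist": [0,0,0]},{"offset": [-0.69,-0.64,0],"twist": [0,0,0]},{"offset": [-0.69,-0.64,0],"twist": [0,0,0]},{"offset": [-0.69,-0.64,0],"twist": [0,0,0]}]'

```text
time: 26.87
tcp_pos: [0.5245, 0.0441, 0.2658]
tcp_rot: [[-0.258, 0.966, -0.006], [0.966, 0.258, -0.004], [-0.003, -0.007, -1.0]]
wrist_force: [0.3, 0.4, -0.1]
width: 0.0567
gripper_force: 0.0
```

Call:
play_rows --commands '[{"offset": [-0.69,-0.65,0.2],"twist": [0,0,-0.947]},{"offset": [-0.69,-0.65,0.2],"twist": [0,0,-0.947]},{"offset": [-0.69,-0.65,0.2],"twist": [0,0,-0.947]},{"offset": [-0.69,-0.65,0.2],"twist": [0,0,-0.947]},{"offset": [-0.69,-0.65,0.2],"twist": [0,0,-0.947]},{"offset": [-0.69,-0.65,0.2],"twist": [0,0,-0.947]},{"offset": [-0.69,-0.65,0.2],"twist": [0,0,-0.947]},{"offset": [-0.69,-0.65,0.2],"twist": [0,0,-0.947]},{"offset": [-0.69,-0.65,0.2],"twist": [0,0,-0.947]},{"offset": [-0.69,-0.65,0.2],"twist": [0,0,-0.947]},{"offset": [-0.69,-0.65,0.2],"twist": [0,0,-0.947]},{"offset": [-0.69,-0.65,0.2],"twist": [0,0,-0.947]},{"offset": [-0.69,-0.65,0.2],"twist": [0,0,-0.947]},{"offset": [-0.69,-0.65,0.2],"twist": [0,0,-0.947]},{"offset": [-0.69,-0.65,0.2],"twist": [0,0,-0.947]},{"offset": [-0.69,-0.65,0.2],"twist": [0,0,-0.947]},{"offset": [-0.69,-0.65,0.2],"twist": [0,0,-0.947]},{"offset": [-0.69,-0.65,0.2],"twist": [0,0,-0.947]}]' --gripper 45

```text
time: 28.37
tcp_pos: [0.4825, -0.0343, 0.2479]
tcp_rot: [[-0.983, -0.184, 0.0], [-0.184, 0.983, -0.0], [-0.0, -0.0, -1.0]]
wrist_force: [-0.7, 0.2, 0.5]
width: 0.0383
gripper_force: 0.0
```

```bash
python3 - <<'E'
from h import *
go(.4825,-.034,.177,100.6)
p,d=snap('scene','s7');P=cloud('scene',d)
for n,(x,y) in dict(w1=(.536,.26),w2=(.5535,.196),w3=(.571,.133)).items():
    m=(np.hypot(P[...,0]-x,P[...,1]-y)<.03)&(P[...,2]>.03)&(P[...,2]<.06); print(n,P[m].mean(0),P[m][:,2].max())
cv2.imwrite('pics/s7c.png',cv2.resize(p[200:380,220:440,::-1],None,fx=3.6,fy=3.3))
E
```

```text
t 28.4 pos [ 0.4825 -0.0343  0.2479] close 100.59 w 0.0383 offset [-0.001  0.003  0.709] twist -0.00013374520357574386
w1 [0.53596783 0.25871549 0.03685585] 0.04089638420437025
w2 [0.55295268 0.198435   0.03565892] 0.04073661640767956
w3 [0.57114321 0.13413289 0.03958671] 0.0476275432940354
```

View pics/s7c.png

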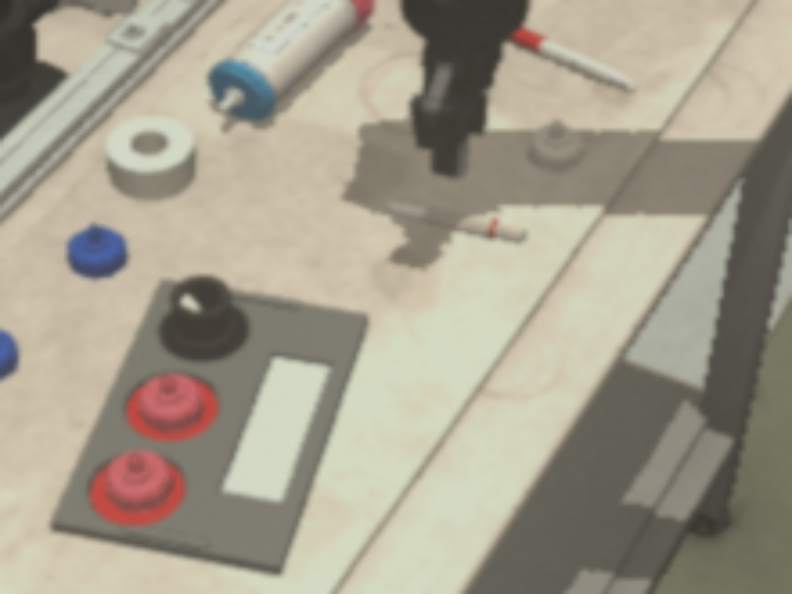

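All three wells are filled, and the gripper is over the gauge, aligned across it.

Call:
play_rows --commands '[{"offset": [0,0,0.2],"twist": [0,0,0]},{"offset": [0,0,0.4],"twist": [0,0,0]},{"offset": [0,0,0.6],"twist": [0,0,0]},{"offset": [0,0,0.7],"twist": [0,0,0]},{"offset": [0,0,0.7],"twist": [0,0,0]},{"offset": [0,0,0.7],"twist": [0,0,0]},{"offset": [0,0,0.7],"twist": [0,0,0]},{"offset": [0,0,0.7],"twist": [0,0,0]}]'

```text
time: 29.08
tcp_pos: [0.4833, -0.0343, 0.179]
tcp_rot: [[-0.983, -0.184, 0.002], [-0.184, 0.983, -0.0], [-0.002, -0.001, -1.0]]
wrist_force: [-0.0, 0.5, 0.7]
width: 0.0385
gripper_force: 0.0
```

Call:
play_rows --commands '[{"offset": [0,0,0],"twist": [0,0,0]},{"offset": [0,0,0],"twist": [0,0,0]},{"offset": [0,0,0],"twist": [0,0,0]},{"offset": [0,0,0],"twist": [0,0,0]},{"offset": [0,0,0],"twist": [0,0,0]},{"offset": [0,0,0],"twist": [0,0,0]},{"offset": [0,0,0],"twist": [0,0,0]},{"offset": [0,0,0],"twist": [0,0,0]},{"offset": [0,0,0],"twist": [0,0,0]},{"offset": [0,0,0],"twist": [0,0,0]}]' --gripper 0

```text
time: 29.92
tcp_pos: [0.483, -0.0344, 0.1788]
tcp_rot: [[-0.983, -0.184, 0.001], [-0.184, 0.983, -0.001], [-0.001, -0.001, -1.0]]
wrist_force: [-1.2, -0.2, 6.3]
width: 0.0086
gripper_force: 58.9
```

Call:
play_rows --commands '[{"offset": [0,0,-0.3],"twist": [0,0,0]},{"offset": [0,0,-0.6],"twist": [0,0,0]},{"offset": [0,0,-0.9],"twist": [0,0,0]},{"offset": [0,0,-0.9],"twist": [0,0,0]},{"offset": [0,0,-0.9],"twist": [0,0,0]}]'

```text
time: 30.33
tcp_pos: [0.4834, -0.0345, 0.2696]
tcp_rot: [[-0.983, -0.184, 0.004], [-0.184, 0.983, -0.001], [-0.004, -0.002, -1.0]]
wrist_force: [-0.0, -0.8, -1.0]
width: 0.0085
gripper_force: 58.9
```

Call:
play_rows --commands '[{"offset": [-0.16,0.7,0],"twist": [0,0,0]},{"offset": [-0.16,0.7,0],"twist": [0,0,0]},{"offset": [-0.16,0.7,0],"twist": [0,0,0]},{"offset": [-0.16,0.7,0],"twist": [0,0,0]}]'

```text
time: 30.67
tcp_pos: [0.4842, 0.0395, 0.2668]
tcp_rot: [[-0.982, -0.19, -0.002], [-0.19, 0.982, 0.001], [0.002, 0.001, -1.0]]
wrist_force: [0.5, -0.9, -0.7]
width: 0.0084
gripper_force: 58.9
```

Call:
play_rows --commands '[{"offset": [-0.16,0.7,0],"twist": [0,0,0]},{"offset": [-0.16,0.7,0],"twist": [0,0,0]},{"offset": [-0.16,0.7,0],"twist": [0,0,0]},{"offset": [-0.16,0.7,0],"twist": [0,0,0]}]'

```text
time: 31.0
tcp_pos: [0.4875, 0.1099, 0.267]
tcp_rot: [[-0.982, -0.188, -0.002], [-0.188, 0.982, 0.0], [0.002, 0.0, -1.0]]
wrist_force: [0.4, -1.5, -0.5]
width: 0.0084
gripper_force: 58.9
```

Call:
play_rows --commands '[{"offset": [-0.15,0.69,0],"twist": [0,0,0.947]},{"offset": [-0.15,0.69,0],"twist": [0,0,0.947]},{"offset": [-0.15,0.69,0],"twist": [0,0,0.947]},{"offset": [-0.15,0.69,0],"twist": [0,0,0.947]},{"offset": [-0.15,0.69,0],"twist": [0,0,0.947]},{"offset": [-0.15,0.69,0],"twist": [0,0,0.947]},{"offset": [-0.15,0.69,0],"twist": [0,0,0.947]},{"offset": [-0.15,0.69,0],"twist": [0,0,0.947]},{"offset": [-0.15,0.69,0],"twist": [0,0,0.947]},{"offset": [-0.15,0.69,0],"twist": [0,0,0.947]},{"offset": [-0.15,0.69,0],"twist": [0,0,0.947]},{"offset": [-0.15,0.69,0],"twist": [0,0,0.947]},{"offset": [-0.15,0.69,0],"twist": [0,0,0.947]},{"offset": [-0.15,0.69,0],"twist": [0,0,0.947]},{"offset": [-0.15,0.69,0],"twist": [0,0,0.947]},{"offset": [-0.15,0.69,0],"twist": [0,0,0.947]},{"offset": [-0.15,0.69,0],"twist": [0,0,0.947]},{"offset": [-0.15,0.69,0],"twist": [0,0,0.947]}]'

```text
time: 32.5
tcp_pos: [0.4902, 0.1794, 0.2678]
tcp_rot: [[-0.266, 0.964, -0.0], [0.964, 0.266, 0.0], [0.0, -0.0, -1.0]]
wrist_force: [-0.0, 0.0, 0.8]
width: 0.0083
gripper_force: 58.9
```

```bash
python3 - <<'E'
from h import *
go(.4905,.18,.185,15.4)
p,d=snap('scene','s8')
cv2.imwrite('pics/s8c.png',cv2.resize(p[230:390,200:400,::-1],None,fx=4,fy=3.75))
E
```

```text
t 32.5 pos [0.4902 0.1794 0.2678] close 15.42 w 0.0083 offset [0.005 0.005 0.828] twist 0.00020305644455097157
```

View pics/s8c.png

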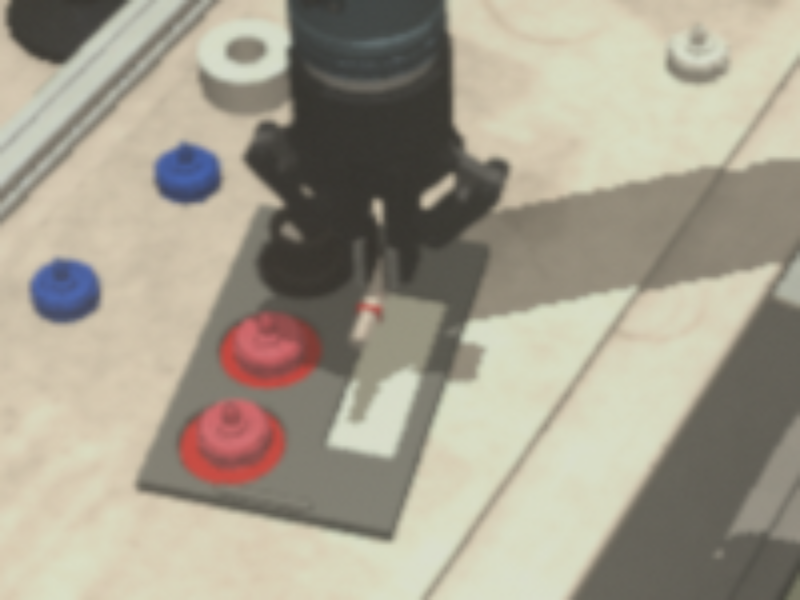

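The gauge is held level and along the channel. Lowering, then release.

Call:
play_rows --commands '[{"offset": [0,0,0.3],"twist": [0,0,0]},{"offset": [0,0,0.5],"twist": [0,0,0]},{"offset": [0,0,0.7],"twist": [0,0,0]},{"offset": [0,0,0.78],"twist": [0,0,0]},{"offset": [0,0,0.81],"twist": [0,0,0]},{"offset": [0,0,0.83],"twist": [0,0,0]},{"offset": [0,0,0.835],"twist": [0,0,0]},{"offset": [0,0,0.835],"twist": [0,0,0]},{"offset": [0,0,0.835],"twist": [0,0,0]},{"offset": [0,0,0.835],"twist": [0,0,0]}]'

```text
time: 33.38
tcp_pos: [0.4907, 0.1798, 0.1853]
tcp_rot: [[-0.265, 0.964, 0.002], [0.964, 0.265, 0.001], [0.0, 0.002, -1.0]]
wrist_force: [-0.6, 0.3, -0.8]
width: 0.0085
gripper_force: 59.0
```

Call:
play_rows --commands '[{"offset": [0,0,0],"twist": [0,0,0]},{"offset": [0,0,0],"twist": [0,0,0]},{"offset": [0,0,0],"twist": [0,0,0]},{"offset": [0,0,0],"twist": [0,0,0]},{"offset": [0,0,0],"twist": [0,0,0]},{"offset": [0,0,0],"twist": [0,0,0]},{"offset": [0,0,0],"twist": [0,0,0]}]' --gripper 40

```text
time: 33.97
tcp_pos: [0.4901, 0.1796, 0.1844]
tcp_rot: [[-0.265, 0.964, -0.0], [0.964, 0.265, -0.0], [-0.0, -0.0, -1.0]]
wrist_force: [0.0, 1.0, -0.6]
width: 0.0336
gripper_force: 0.0
```

Call:
play_rows --commands '[{"offset": [0,0,-0.2],"twist": [0,0,0]},{"offset": [0,0,-0.4],"twist": [0,0,0]},{"offset": [0,0,-0.8],"twist": [0,0,0]},{"offset": [0,0,-1],"twist": [0,0,0]},{"offset": [0,0,-1],"twist": [0,0,0]},{"offset": [0,0,-1],"twist": [0,0,0]}]'

```text
time: 34.47
tcp_pos: [0.4908, 0.1799, 0.2859]
tcp_rot: [[-0.265, 0.964, 0.004], [0.964, 0.265, 0.001], [-0.0, 0.004, -1.0]]
wrist_force: [0.4, -0.6, -0.0]
width: 0.0339
gripper_force: 0.0
```

Call:
play_rows --commands '[{"offset": [-1,-0.5,-0.5],"twist": [0,0,0]},{"offset": [-1,-0.5,-0.5],"twist": [0,0,0]},{"offset": [-1,-0.5,-0.5],"twist": [0,0,0]},{"offset": [-1,-0.5,-0.5],"twist": [0,0,0]}]'

```text
time: 34.8
tcp_pos: [0.4681, 0.062, 0.3345]
tcp_rot: [[-0.254, 0.967, -0.001], [0.967, 0.254, -0.006], [-0.005, -0.003, -1.0]]
wrist_force: [0.7, -0.4, -0.7]
width: 0.0343
gripper_force: 0.0
```

Call:
play_rows --commands '[{"offset": [-1,-0.2,0],"twist": [0,0,0]},{"offset": [-1,-0.2,0],"twist": [0,0,0]},{"offset": [-1,-0.2,0],"twist": [0,0,0]},{"offset": [-1,-0.2,0],"twist": [0,0,0]},{"offset": [-1,-0.2,0],"twist": [0,0,0]},{"offset": [-1,-0.2,0],"twist": [0,0,0]},{"offset": [-1,-0.2,0],"twist": [0,0,0]}]'

```text
time: 35.38
tcp_pos: [0.4754, -0.0299, 0.3336]
tcp_rot: [[-0.268, 0.963, -0.001], [0.963, 0.268, 0.001], [0.001, -0.001, -1.0]]
wrist_force: [-0.6, 0.4, -0.3]
width: 0.034
gripper_force: 0.0
```

```bash
python3 - <<'E'
from h import *
p,d=snap('top','t9'); P=cloud('top',d)
a=p[190:310,150:290,::-1]; b=snap('scene','s9')[0][240:400,210:350,::-1]
cv2.imwrite('pics/s9c.png',np.hstack([cv2.resize(a,(400,400)),cv2.resize(b,(400,400))]))
c=np.array([.4905,.18]);X=np.array([.964,.266]);Y=np.array([-.266,.964])
Q=P[...,:2]-c; m=(abs(Q@X)<.03)&(abs(Q@Y)<.07)&(P[...,2]>.0115)&(P[...,2]<.05); q=P[m]; print(len(q),((q[:,:2]-c)@X).mean(),((q[:,:2]-c)@Y).min(),((q[:,:2]-c)@Y).max(),np.percentile(q[:,2],[5,50,95]))
for n,(x,y) in dict(w1=(.536,.26),w2=(.5535,.196),w3=(.571,.133),white=(.456,-.128)).items():
    k=(np.hypot(P[...,0]-x,P[...,1]-y)<.03)&(P[...,2]>.028)&(P[...,2]<.06); print(n,P[k].mean(0),P[k][:,2].max())
E
```

```text
360 0.0012457905691185755 -0.06976993012675195 0.06989861951898789 [0.01165466 0.01350813 0.01879409]
w1 [0.53786302 0.25702122 0.03427624] 0.04532495105554668
w2 [0.55505766 0.19627894 0.03406113] 0.03928093808868183
w3 [0.57265407 0.13367594 0.04065034] 0.0480131749331314
white [ 0.45731884 -0.12923448  0.03138311] 0.03529517942283977
```

View pics/s9c.png

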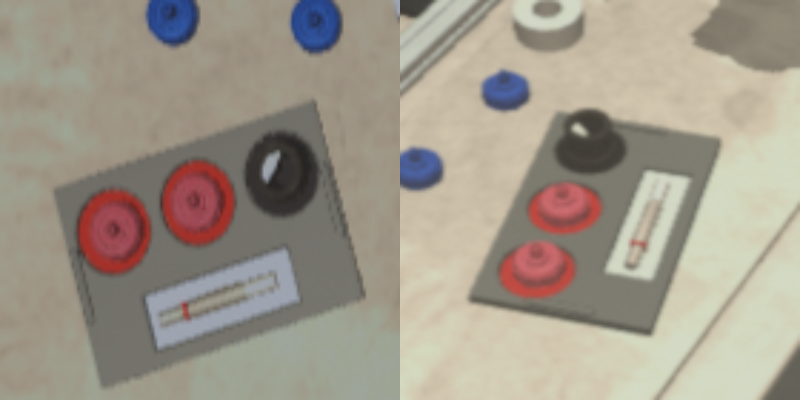

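Top view (left half): both caps are centred in the red wells at (115,232) and (197,203). The loupe is in the black well at (281,172), and the gauge lies centred in the channel at (218,298). Everything is released, so I'm handing in.

```bash
python3 -c "
from workcell import arm
print(arm.job_done())"
```

```text
the job is handed in; nothing more can be done
None
```

The kit is made up and handed in after about 35 s: both red caps, the loupe and the gauge are seated in their wells and released. The white cap measured in place at the end; the red marker was never touched, though I didn't re-measure it, and the hand-in gave no verdict.

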